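Put the spectrometer's accessories back in their tray

ROBOT

A 6-joint arm with a two-finger parallel gripper is mounted at the origin on the work surface. World frame = base frame: x ahead of the robot, y to its left, z up, the work surface at z = 0. Lengths are in mm, angles in rad, forces in N, time in s.
With the tool pointing down it reaches from about 350 to 775 mm from the base axis. Payload 7.3 kg.
Tool frame: the origin (TCP) lies midway between the tips of the shut fingers; the grasp point (between the pads) lies 19 mm behind it; x points along the fingers, y is the direction in which the jaws open and shut, and the axes are right-handed (so a half turn about x gives the same grasp; the last joint's range is limited). The gripper opens to 92 mm and grips with 3 to 60 N. Pads are 19 mm wide; open, the fingers measure 130 mm over their backs; the gripper's body (75 mm by 190 mm) begins 47 mm behind the grasp point.
Start: joints at [-1.344, 0.342, 1.524, -0, 1.275, -0.146], TCP at [191.241, -488.95, 226.741] pointing down, gripper open.
Joint ranges: [-2.53, 2.53], [-0.77, 2.02], [0.04, 2.7], [-1, 4.14], [0.28, 2.66], [-3.11, 3.11]. Speed limits (rad/s): [2.57, 2.57, 3.14, 3.14, 3.14, 3.14].

INTERFACE

Orientations are given as [roll, pitch, yaw] about the fixed x, y, z axes, in that order (R = Rz(yaw) Ry(pitch) Rx(roll)).
In Python, from plant import bot gives the robot as it stands. The module is installed in compiled form; this text tells all that it offers.
- The arm moves only by the shell command python3 -m handwheel 'ROWS' [OPENING]. ROWS is JSON, a list that holds one entry, the list of rows, each a list of 4 numbers: the shift along the tool's x, y, z in cm, then the turn about the tool's x in rad. A call has 1 to 8 rows; each row shifts and turns the commanded pose from where the row before left it, along the tool's axes as they then stand; what a row does not reach is not made up. A row lasts 1/12 s, in which the tool goes at most 41.7 mm and 7.16 degrees, less where a joint would pass 70% of its speed; a pose out of reach is approached as far as the arm can. A call is refused whole if a number of a shift passes 4.17 or a number of a turn 0.125, either way. A call with a gripper value outside its range is refused whole. OPENING is the opening, from 0 (shut) to 1 (fully open), set as the call begins (- or left out, the last holds). The fingers move at their own pace and stop on an object; the grip force is fixed at half the most. Time passes only in rows, so rows that do not move let the fingers close. It gives the time, the measured TCP pose, the force and the opening at its end, in the units of the state.
- bot.get_obs(): the state, without advancing time (a new reading comes with each control period).
- bot.capture(name): name is "side" or "top" or "wrist"; returns (picture, depth): 420x560x3 uint8, red, green, blue; 420x560 float32, mm along the optical axis (not along the pixel's ray), 0 where there is no reading.
- bot.camera_model(name): a dict with "fx", "fy", "cx", "cy" (pixels), "position" and "rotation" of the camera in the world. Camera axes: x right, y down, z forward; pixel columns grow to the right and rows downward; lengths in mm; the calibration is good to about 2 mm. A picture is of the moment at which its call begins: read the wrist's pose just before it. camera_model takes no time and is no camera call; for the wrist camera it gives the pose at the moment of the call.
- bot.close_job(): hands the job in, once; it reports no verdict.
Trained networks look in the newest picture that a camera, given by its name, has taken for a name from the list of things; names that differ only in an ending like _2 or _b are one class to them, and where a whole thing is asked for, a point or a joint stands for the part that bears it (a point fixed in the world has none). Each returns a list of dicts, best first, with "conf" (0 to 1); they miss things now and then, are a little off and sometimes report something else, mostly with a low value. They report only what shows in the picture. A call takes as long as a camera call.
- bot.find_in(camera, label): "bbox" ([left, top, width, height] in pixels, round what is visible of it).
- bot.spot_point(camera, label): "point" ([column, row] in pixels: a listed point, or the origin of a listed thing).
The state is a dict: "time": time; "joint_positions": joint angles; "dq": joint speeds; "tau": joint torques, N m; "tool_pos": TCP position; "tcp_rot": TCP orientation; "contact_force": force on the tool from outside, world axes, zero at the start; "moment": the same for the moment, N m; "grip_width": finger opening in mm.
Only numpy, scipy, OpenCV 4.12 (cv2) and the standard library are available. Lean on these libraries where they do the work, as an engineer would, in place of code of your own. Each camera call takes 0.05 s, during which the arm holds its last target.

TASK

Put the four blue-marked accessories of the infrared spectrometer away in the grey sorting tray, each standing upright on the outline of its own coloured pad: the pellet die on yellow, the pressure tip on green, the liquid-cell holder on red (lengthwise along its rectangle, either way round) and the sample jar on white. Set each one down rather than dropping it, and leave the orange-marked pressure tip and jar standing where they are, as they belong to another instrument.

Things in the scene. Friction and masses are not known exactly. Their poses are not given: they have to be found in the camera images.
- die_mid (a point): Pellet die with blue mark: plain steel cylinder 46 mm in diameter, 56 mm tall, whose top 6 mm are blue (with a small steel dot on top). About 0.45 kg. Starts standing upright on the bench; the point is its centre, half-way up (z axis up).
- tip_mid (a point): Pressure tip with blue mark: upright steel barrel 28 mm in diameter, black knob of the same diameter above it, foot 36 mm in diameter and 6 mm thick, 64 mm tall in all; blue disc on the top and blue ring under the knob. About 0.16 kg. Starts standing upright on the bench; the point is its centre, half-way up (z axis up).
- cell_mid (a point): Liquid-cell holder with blue mark: dark steel block 60 mm long (its x), 24 mm thick (its y), 54 mm tall, with a round window in each broad side, a blue top and two small brass ports that stand 6 mm above the top. About 0.2 kg. Starts standing upright on the bench; the point is the block's centre, 27 mm above its underside (z axis up).
- jar_mid (a point): Sample jar with blue lid: round, white below, 40 mm in diameter, 54 mm tall with the lid (lid 14 mm high, same diameter). About 0.09 kg. Starts standing upright on the bench; the point is its centre, half-way up (z axis up).
- tip_other_mid (a point): Pressure tip with orange mark: upright steel barrel 28 mm in diameter, black knob of the same diameter above it, foot 36 mm in diameter and 6 mm thick, 64 mm tall in all; orange disc on the top and orange ring under the knob. About 0.16 kg. Does not belong to this kit: it stays where it stands. Starts standing upright on the bench; the point is its centre, half-way up (z axis up).
- jar_other_mid (a point): Sample jar with orange lid: round, white below, 40 mm in diameter, 54 mm tall with the lid (lid 14 mm high, same diameter). About 0.09 kg. Does not belong to this kit: it stays where it stands. Starts standing upright on the bench; the point is its centre, half-way up (z axis up).
- die_spot (a point): Yellow pad, 86 mm square, 4 mm thick, fixed in one compartment (which one varies) of the grey sorting tray, with a black disc 46 mm across (the outline of the pellet die). Point: centre of its upper face, 9 mm above the bench; x, y along its sides, z up. The tray, 200 mm square, is fixed; 2 x 2 compartments 98 mm apart at centres; all its walls are 4 mm thick and rise 14 mm above the bench.
- tip_spot (a point): Green pad, 86 mm square, 4 mm thick, fixed in one compartment (which one varies) of the grey sorting tray, with a black disc 36 mm across (the outline of the pressure tip). Point: centre of its upper face, 9 mm above the bench; x, y along its sides, z up.
- cell_spot (a point): Red pad, 86 mm square, 4 mm thick, fixed in one compartment (which one varies) of the grey sorting tray, with a black rectangle 60 mm long (along the pad's x) by 24 mm (the outline of the liquid-cell holder). Point: centre of its upper face, 9 mm above the bench; x, y along its sides, z up.
- jar_spot (a point): White pad, 86 mm square, 4 mm thick, fixed in one compartment (which one varies) of the grey sorting tray, with a black ring 40 mm across (the outline of the sample jar). Point: centre of its upper face, 9 mm above the bench; x, y along its sides, z up.

How it is judged (in metres and radians):
At the end, for the whole second after the job is handed in: Each blue-marked piece stands upright (0.1 rad), at rest, on its own pad, centred within 15 mm and seated within 4 mm of its standing height; the cell holder lies within 0.26 rad of its rectangle, either way round. The orange-marked tip and jar stand within 20 mm of where they started (horizontal distance between die_mid and die_spot below 0.015 m and z of die_mid in the frame of die_spot between 0.024 and 0.032 m and angle between each of die_mid, tip_mid, cell_mid, jar_mid, tip_other_mid, jar_other_mid's own z axis and vertical below 0.1 rad and linear speed of each of die, tip, cell, jar below 0.02 m/s and horizontal distance between tip_mid and tip_spot below 0.015 m and z of tip_mid in the frame of tip_spot between 0.028 and 0.036 m and horizontal distance between cell_mid and cell_spot below 0.015 m and z of cell_mid in the frame of cell_spot between 0.023 and 0.031 m and horizontal distance between jar_mid and jar_spot below 0.015 m and z of jar_mid in the frame of jar_spot between 0.023 and 0.031 m and angle between the x axis of cell_mid and the x axis of cell_spot, either way round below 0.26 rad and distance of each of tip_other_mid, jar_other_mid from where it was at the start of the episode below 0.02 m); the robot touches nothing.
It fails at once if an orange-marked piece is moved by more than 20 mm or tipped over (distance of any of tip_other_mid, jar_other_mid from where it was at the start of the episode above 0.02 m or angle between any of tip_other_mid, jar_other_mid's own z axis and vertical above 0.3 rad).
It fails at once if a blue-marked piece is dropped over the tray (let go more than about 2 cm above where it lands) ((horizontal distance between die_mid and die_spot below 0.05 m and contact force between the fingers and die below 0.05 N and linear speed of die above 0.6 m/s) or (horizontal distance between die_mid and tip_spot below 0.05 m and contact force between the fingers and die below 0.05 N and linear speed of die above 0.6 m/s) or (horizontal distance between die_mid and cell_spot below 0.05 m and contact force between the fingers and die below 0.05 N and linear speed of die above 0.6 m/s) or (horizontal distance between die_mid and jar_spot below 0.05 m and contact force between the fingers and die below 0.05 N and linear speed of die above 0.6 m/s) or (horizontal distance between tip_mid and die_spot below 0.05 m and contact force between the fingers and tip below 0.05 N and linear speed of tip above 0.6 m/s) or (horizontal distance between tip_mid and tip_spot below 0.05 m and contact force between the fingers and tip below 0.05 N and linear speed of tip above 0.6 m/s) or (horizontal distance between tip_mid and cell_spot below 0.05 m and contact force between the fingers and tip below 0.05 N and linear speed of tip above 0.6 m/s) or (horizontal distance between tip_mid and jar_spot below 0.05 m and contact force between the fingers and tip below 0.05 N and linear speed of tip above 0.6 m/s) or (horizontal distance between cell_mid and die_spot below 0.05 m and contact force between the fingers and cell below 0.05 N and linear speed of cell above 0.6 m/s) or (horizontal distance between cell_mid and tip_spot below 0.05 m and contact force between the fingers and cell below 0.05 N and linear speed of cell above 0.6 m/s) or (horizontal distance between cell_mid and cell_spot below 0.05 m and contact force between the fingers and cell below 0.05 N and linear speed of cell above 0.6 m/s) or (horizontal distance between cell_mid and jar_spot below 0.05 m and contact force between the fingers and cell below 0.05 N and linear speed of cell above 0.6 m/s) or (horizontal distance between jar_mid and die_spot below 0.05 m and contact force between the fingers and jar below 0.05 N and linear speed of jar above 0.6 m/s) or (horizontal distance between jar_mid and tip_spot below 0.05 m and contact force between the fingers and jar below 0.05 N and linear speed of jar above 0.6 m/s) or (horizontal distance between jar_mid and cell_spot below 0.05 m and contact force between the fingers and jar below 0.05 N and linear speed of jar above 0.6 m/s) or (horizontal distance between jar_mid and jar_spot below 0.05 m and contact force between the fingers and jar below 0.05 N and linear speed of jar above 0.6 m/s)).
It also fails if it takes over 120 s, if anything falls off the work surface, if the arm or the gripper's body presses on something with over 40 N, if the wrist force passes 120 N, or if a joint passes its speed limit or range.

## Working session

There is one attempt and no reset: what is moved stays moved. The work goes in short steps, Python scripts to look and compute and a shell command to move; the robot and the scene stay as the last step left them, time stands still between calls to the robot, and variables do not carry over. Pictures are saved under pics/ and viewed, and the job is handed in when it is done.

```bash
mkdir -p pics; cat > h.py <<'E'
import numpy as np, cv2
from plant import bot
from scipy.spatial.transform import Rotation as R
def save(cam,fn):
    p,d=bot.capture(cam); cv2.imwrite('pics/'+fn,p[:,:,::-1]); return p,d
def w(cm,u,v,z=None,d=None):
    Rm=np.array(cm['rotation']);P=np.array(cm['position'])
    r=Rm@np.array([(u-cm['cx'])/cm['fx'],(v-cm['cy'])/cm['fy'],1.])
    return P+r*((z-P[2])/r[2] if z is not None else d)
E
python3 - <<'E'
from h import *
print(bot.get_obs())
for c in ('top','side','wrist'):
    cm=bot.camera_model(c);print(c,cm); save(c,c+'0.png')
H=dict(die_mid=28,tip_mid=32,cell_mid=27,jar_mid=27,tip_other_mid=32,jar_other_mid=27,die_spot=9,tip_spot=9,cell_spot=9,jar_spot=9)
for c in ('top','side'):
  cm=bot.camera_model(c)
  for k,z in H.items():
    for r in bot.spot_point(c,k)[:2]:
        print(c,k,round(r['conf'],2),np.round(r['point']),np.round(w(cm,*r['point'],z=z)[:2],1))
E
```

```text
{'time': 0.0, 'joint_positions': array([-1.34400598e+00,  3.42705589e-01,  1.52502255e+00, -1.28474124e-05,
        1.27540595e+00, -1.45987490e-01]), 'dq': array([ 9.33908678e-05, -2.09486750e-03,  3.61913709e-04,  1.40675010e-03,
       -4.63775336e-04,  3.77834408e-04]), 'tau': array([-1.11835107e-03, -4.31246030e+01, -2.44220334e+01,  7.16972980e-02,
        5.58450376e-02, -1.29476666e-04]), 'tool_pos': array([ 191.13632535, -488.5267144 ,  226.05193192]), 'tcp_rot': array([-1.708814  ,  1.56925485,  1.80556024]), 'contact_force': array([-0.12706658,  0.86382281, -1.08837151]), 'moment': array([-0.0301959 , -0.0419851 ,  0.03381709]), 'grip_width': 91.95969532081565}
top {'fx': 384.70628799014264, 'fy': 384.70628799014264, 'cx': 279.91170413737586, 'cy': 214.9345470033883, 'position': array([ 499.6809688 ,  -19.24522867, 1025.31764337]), 'rotation': array([-3.08848205,  0.01613262, -1.5711982 ])}
side {'fx': 453.066533719483, 'fy': 453.066533719483, 'cx': 283.84653088991524, 'cy': 204.37657300798875, 'position': array([317.06172581, 704.95478793, 575.54378712]), 'rotation': array([-2.19230377, -0.00412748, -2.81081934])}
wrist {'fx': 372.1506988667044, 'fy': 372.1506988667044, 'cx': 279.86188600101195, 'cy': 206.11170676925397, 'position': array([ 262.07981782, -461.40613306,  384.92136049]), 'rotation': array([ 2.85644914e+00,  2.21673380e-03, -1.19763580e+00])}Traceback (most recent call last):
  File "<stdin>", line 10, in <module>
  File "h.py", line 9, in w
    return P+r*((z-P[2])/r[2] if z is not None else d)
                         ~^^^
IndexError: invalid index to scalar variable.
```

Rotation is rpy.

```bash
sed -i "s/Rm=np.array(cm\['rotation'\])/Rm=R.from_euler('xyz',cm['rotation']).as_matrix()/" h.py
python3 - <<'E'
from h import *
save('top','top1.png');save('side','side1.png')
H=dict(die_mid=28,tip_mid=32,cell_mid=27,jar_mid=27,tip_other_mid=32,jar_other_mid=27,die_spot=9,tip_spot=9,cell_spot=9,jar_spot=9)
for c in ('top','side'):
  cm=bot.camera_model(c)
  for k,z in H.items():
    for r in bot.spot_point(c,k)[:2]:
        print(c,k,round(r['conf'],2),np.round(r['point']),np.round(w(cm,*r['point'],z=z)[:2],1))
o=bot.get_obs();print(R.from_euler('xyz',o['tcp_rot']).as_matrix().round(3),o['time'])
E
```

```text
top die_mid 0.52 [289. 192.] [612.2 -27.4]
top die_mid 0.48 [210. 197.] [599.  179.3]
top tip_mid 0.55 [402. 191.] [ 614.  -317.4]
top cell_mid 0.85 [418. 260.] [ 437.7 -357.3]
top jar_mid 0.51 [356. 245.] [ 475.6 -199.5]
top tip_other_mid 0.45 [294. 258.] [440.4 -40.2]
top jar_other_mid 0.5 [347. 198.] [ 595.6 -178. ]
top jar_other_mid 0.37 [201. 230.] [513.8 202.2]
top die_spot 0.97 [163. 225.] [527.6 307.6]
top tip_spot 0.89 [175. 189.] [623.3 277.2]
top cell_spot 0.78 [212. 199.] [596.4 176.9]
top jar_spot 0.58 [200. 232.] [509. 208.]
side die_mid 0.89 [270. 196.] [601.1 -38.5]
side tip_mid 0.76 [304. 135.] [ 614.5 -327.8]
side cell_mid 0.61 [367. 139.] [ 452.9 -366.8]
side cell_mid 0.34 [229. 274.] [586.  203.3]
side jar_mid 0.85 [341. 174.] [ 479.6 -177.9]
side jar_mid 0.42 [346. 208.] [437.4 -48.9]
side tip_other_mid 0.6 [346. 208.] [436.8 -44.1]
side tip_other_mid 0.36 [368. 143.] [ 446.2 -338.7]
side jar_other_mid 0.79 [292. 163.] [ 600.9 -184.6]
side jar_other_mid 0.5 [190. 312.] [609.2 300.3]
side die_spot 0.6 [238. 336.] [524.7 306.1]
side tip_spot 0.68 [192. 310.] [616.8 283. ]
side cell_spot 0.8 [230. 270.] [597.1 178.6]
side jar_spot 0.64 [274. 298.] [500.7 214.1]
[[ 0.     0.364 -0.931]
 [-0.    -0.931 -0.364]
 [-1.     0.     0.   ]] 1.3
```

View pics/top1.png

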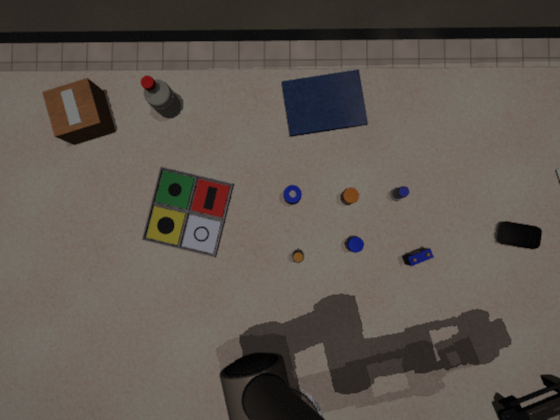

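View pics/side1.png

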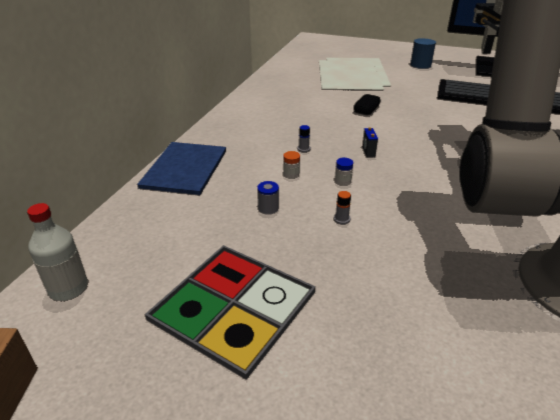

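The top view shows the tray at about (190,212) with green top-left, red top-right, yellow bottom-left and white bottom-right. The blue pieces are the die (292,194), tip (401,192), cell (418,257) and jar (355,244). The orange ones are the jar (350,196) and tip (298,257). Next I'll refine these by colour.

```bash
cat > m.py <<'E'
from h import *
def comps(p,mask,mn):
    n,l,s,c=cv2.connectedComponentsWithStats(mask.astype(np.uint8))
    return [(l==i) for i in range(1,n) if s[i,4]>=mn]
def meas(p,cm):
    hsv=cv2.cvtColor(p,cv2.COLOR_RGB2HSV);h,s,v=[hsv[...,i].astype(int) for i in range(3)]
    X=dict(blue=(h>110)&(h<130)&(s>190)&(v>60),orange=(h>5)&(h<18)&(s>170)&(v>90),green=(h>50)&(h<80)&(s>120),red=((h<5)|(h>175))&(s>180)&(v>60),yellow=(h>18)&(h<28)&(s>180))
    for k,m in X.items():
        for c in comps(p,m,15):
            cc,hh=cv2.findContours(c.astype(np.uint8),cv2.RETR_EXTERNAL,cv2.CHAIN_APPROX_NONE)
            a=max(cc,key=cv2.contourArea)
            (x,y),(ww,hh),ang=cv2.minAreaRect(a)
            out=[]
            for z in (9,54,56,64):
                out.append(np.round(w(cm,x,y,z=z)[:2],1).tolist())
            # world-angle of long axis
            b=cv2.boxPoints(((x,y),(ww,hh),ang)); e=[b[1]-b[0],b[2]-b[1]]; e=max(e,key=np.linalg.norm)
            P=w(cm,x,y,z=30);Q=w(cm,x+e[0],y+e[1],z=30);d=Q-P
            print(k,c.sum(),np.round((x,y,ww,hh),1),out if k in('blue','orange') else out[0],'ang',round(np.degrees(np.arctan2(d[1],d[0])),1))
E
python3 - <<'E'
from m import *
p=cv2.imread('pics/top1.png')[:,:,::-1].copy()
meas(p,bot.camera_model('top'))
a=cv2.resize(p[150:280,130:290],None,fx=5,fy=5)[:,:,::-1];cv2.imwrite('pics/a.png',a[:600])
a=cv2.resize(p[170:280,280:440],None,fx=5,fy=5)[:,:,::-1];cv2.imwrite('pics/b.png',a)
E
```

```text
blue 168 [292. 194.  16.  16.] [[609.3, -35.0], [604.4, -34.3], [604.2, -34.2], [603.4, -34.1]] ang -90.1
blue 174 [355. 244.  14.  14.] [[477.0, -200.1], [478.0, -192.1], [478.1, -191.8], [478.2, -190.3]] ang -90.0
blue 142 [419.9 256.5   8.7  22.8] [[444.3, -369.0], [446.8, -353.6], [446.9, -352.9], [447.3, -350.1]] ang -68.3
orange 169 [350.8 195.2  14.1  13.4] [[605.6, -190.3], [600.9, -182.7], [600.7, -182.4], [599.9, -181.0]] ang -135.6
orange 67 [297.5 256.5   8.5   8.5] [[444.2, -49.1], [446.7, -47.7], [446.8, -47.7], [447.2, -47.5]] ang -45.2
green 857 [174.6 189.4  31.9  31.3] [622.3, 278.1] ang -103.5
red 117 [147.   82.   11.3  11.3] [915.0, 357.3] ang -44.3
red 769 [210.3 197.9  31.3  31.3] [599.4, 182.3] ang -13.0
```

View pics/b.png

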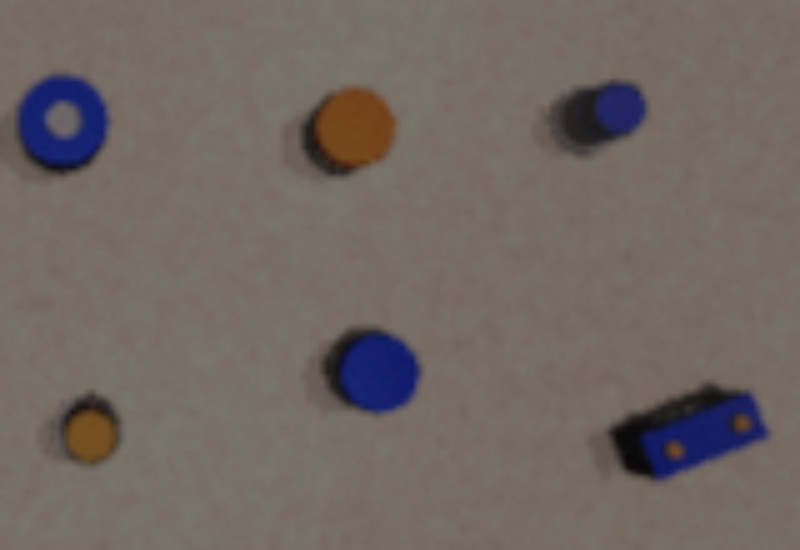

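View pics/a.png

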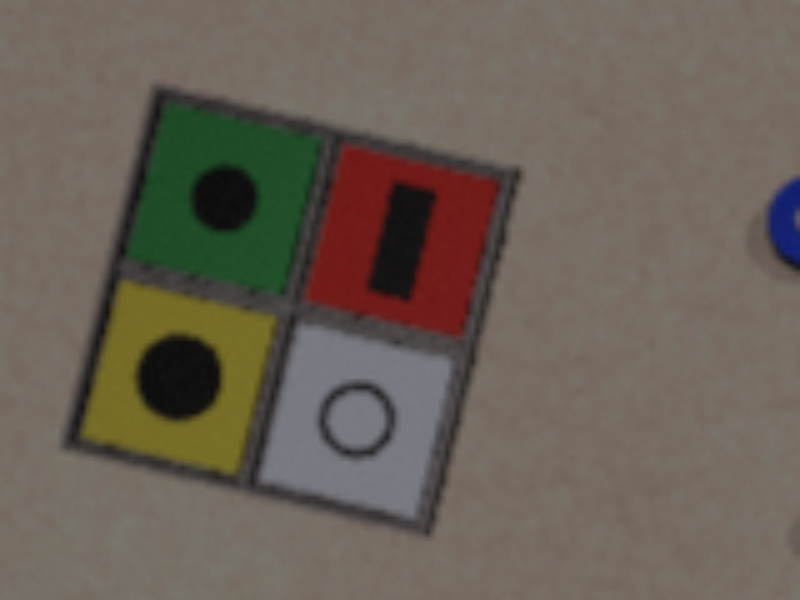

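```bash
cat > go.py <<'E'
import sys
from h import *
def go(x,y,z,deg):
    o=bot.get_obs();M=R.from_euler('xyz',o['tcp_rot']).as_matrix();p=o['tool_pos']
    ph=np.arctan2(M[1,1],M[0,1]);t=(np.radians(deg)-ph+np.pi)%(2*np.pi)-np.pi
    d=np.array([x,y,z])-p
    print('t',round(o['time'],2),'pos',p.round(1),'phi',round(np.degrees(ph),1),'tilt',np.degrees(np.arccos(min(1,-M[2,0]))).round(2),'F',o['contact_force'].round(1),'w',round(o['grip_width'],1),'q',o['joint_positions'].round(2))
    a=np.radians(deg)
    print('turn',round(-t,3),'-> after turn, cm:',np.round(np.array([-d[2],d[0]*np.cos(a)+d[1]*np.sin(a),d[0]*np.sin(a)-d[1]*np.cos(a)])/10,2),' now-frame cm:',np.round(M.T@d/10,2))
if __name__=='__main__': go(*map(float,sys.argv[1:]))
E
python3 - <<'E'
from h import *
cm=bot.camera_model('top')
for n,u,v,z in [('tip',403.4,191.4,64),('green',174.4,189.2,9),('red',210,197.8,9),('yel',165.4,225,9),('wh',201,233.4,9)]: print(n,w(cm,u,v,z=z).round(1))
E
python3 -m handwheel '[[[0,0,0,-0.125],[0,0,0,-0.125],[0,0,0,-0.125],[0,0,0,-0.125],[0,0,0,-0.125],[0,0,0,-0.125],[0,0,0,-0.125],[0,0,0,-0.125]]]' 1
python3 -m handwheel '[[[0,0,0,-0.125],[0,0,0,-0.125],[0,0,0,-0.125],[0,0,0,-0.125],[0,0,0,-0.078],[0,0,0,0]]]'
python3 go.py 447 -353 120 21.7
```

```text
tip [ 609.3 -312.3   64. ]
green [622.8 278.6   9. ]
red [599.6 183.1   9. ]
yel [527.3 301.2   9. ]
wh [505.  206.1   9. ]
time: 1.97
tool_pos: [191.2, -489.0, 226.8]
tcp_rot: [0.625, 1.571, -1.137]
contact_force: [0.7, 0.4, 0.4]
grip_width: 91.8
time: 2.47
tool_pos: [191.2, -489.0, 226.7]
tcp_rot: [-0.093, 1.571, -1.281]
contact_force: [-0.2, -0.7, 0.3]
grip_width: 92.1
t 2.47 pos [ 191.2 -489.   226.7] phi 21.9 tilt 0.01 F [-0.2 -0.7  0.3] w 92.1 q [-1.34  0.34  1.52  0.    1.28 -1.73]
turn 0.004 -> after turn, cm: [10.67 28.79 -3.18]  now-frame cm: [10.67 28.8  -3.06]
```

```bash

python3 -m handwheel '[[[1.3,3.6,-0.4,0],[1.3,3.6,-0.4,0],[1.3,3.6,-0.4,0],[1.3,3.6,-0.4,0],[1.3,3.6,-0.4,0],[1.3,3.6,-0.4,0],[1.3,3.6,-0.4,0],[1.3,3.6,-0.3,0]]]'
python3 -m handwheel '[[[0,0,0,0],[0,0,0,0]]]'
python3 - <<'E'
from m import *
cm=bot.camera_model('wrist');p,d=save('wrist','w1.png');meas(p,cm)
cm=bot.camera_model('top');p,d=save('top','t2.png');meas(p,cm)
E
python3 go.py 447 -353 120 21.7
```

```text
time: 3.13
tool_pos: [448.7, -352.2, 122.2]
tcp_rot: [0.231, 1.571, -0.963]
contact_force: [1.2, -0.0, -0.2]
grip_width: 92.0
time: 3.3
tool_pos: [448.3, -351.8, 121.6]
tcp_rot: [-2.691, 1.569, 2.403]
contact_force: [-0.8, -0.6, 1.1]
grip_width: 91.9
blue 771 [436.   9.  18.  58.] [[494.6, -191.4], [482.4, -206.4], [481.8, -207.0], [479.6, -209.7]] ang 21.8
blue 2853 [273.5 219.5  89.   37. ] [[448.9, -366.8], [444.3, -352.7], [444.1, -352.1], [443.3, -349.6]] ang -68.4
blue 535 [540.  249.5  17.   38. ] [[652.0, -311.8], [613.7, -306.8], [612.0, -306.6], [605.2, -305.7]] ang 21.9
blue 166 [292. 194.  16.  16.] [[609.3, -35.0], [604.4, -34.3], [604.2, -34.2], [603.4, -34.1]] ang -90.1
blue 173 [355. 244.  14.  14.] [[477.0, -200.1], [478.0, -192.1], [478.1, -191.8], [478.2, -190.3]] ang -90.0
blue 31 [411.1 260.1   8.5   3.8] [[434.9, -345.8], [437.7, -331.4], [437.9, -330.7], [438.4, -328.1]] ang -162.5
orange 174 [350. 195.  14.  14.] [[606.3, -188.3], [601.6, -180.8], [601.4, -180.5], [600.5, -179.2]] ang -90.1
orange 69 [297.5 256.5   8.5   8.5] [[444.2, -49.1], [446.7, -47.7], [446.8, -47.7], [447.2, -47.5]] ang -45.2
green 856 [174.4 189.4  32.1  31.3] [622.4, 278.5] ang -103.5
red 120 [147.   82.   11.3  11.3] [915.0, 357.3] ang -44.3
red 767 [210.1 197.9  31.3  31.3] [599.3, 182.7] ang -13.5
t 3.4 pos [ 447.  -353.6  122.8] phi 21.7 tilt 0.02 F [ 0.   0.4 -0.1] w 91.5 q [-0.8   0.52  1.54 -0.    1.08 -1.18]
turn 0.0 -> after turn, cm: [ 0.28  0.03 -0.05]  now-frame cm: [ 0.28  0.03 -0.05]
```

View pics/w1.png

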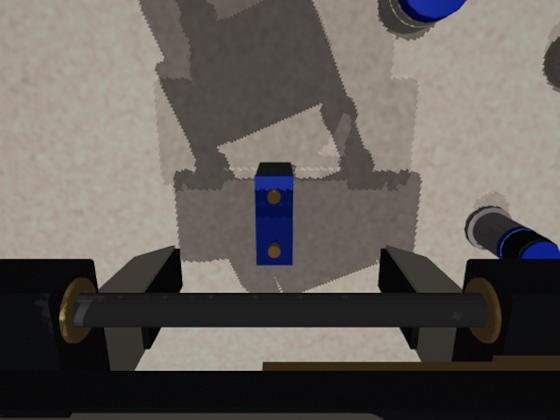

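The wrist view shows the cell holder's blue top at (274,220), midway between the fingers. That agrees with the top camera to about 3 mm. Next I lower, grip and lift.

```bash

python3 -m handwheel '[[[2,0,0,0],[2,0,0,0],[2,0,0,0],[2,-0.1,0,0],[1.5,0,0,0],[1,0,0,0],[0,0,0,0]]]'
python3 -m handwheel '[[[0,0,0,0],[0,0,0,0],[0,0,0,0],[0,0,0,0],[0,0,0,0],[0,0,0,0],[0,0,0,0],[0,0,0,0]]]' 0
python3 -m handwheel '[[[-1,0,0,0],[-2,0,0,0],[-3,0,0,0],[-3,0,0,0],[-2,0,0,0],[0,0,0,0]]]'
python3 go.py 599.5 182.8 125 76.8
```

```text
time: 3.98
tool_pos: [444.6, -353.9, 16.4]
tcp_rot: [-2.69, 1.568, 2.399]
contact_force: [0.5, 0.4, -0.3]
grip_width: 91.8
time: 4.65
tool_pos: [446.3, -353.7, 17.8]
tcp_rot: [0.159, 1.571, -1.032]
contact_force: [-0.3, 0.0, -0.7]
grip_width: 43.1
time: 5.15
tool_pos: [448.2, -355.6, 133.3]
tcp_rot: [0.383, 1.561, -0.807]
contact_force: [-0.2, 0.3, 1.3]
grip_width: 3.2
t 5.15 pos [ 448.2 -355.6  133.3] phi 21.8 tilt 0.53 F [-0.2  0.3  1.3] w 3.2 q [-0.8   0.51  1.53 -0.    1.09 -1.18]
turn -0.96 -> after turn, cm: [ 0.83 55.87  2.44]  now-frame cm: [  0.57  34.02 -44.38]
```

The fingers close at about 75 mm/s, so I lifted too early. I'll check the cell before going on.

```bash

python3 -m handwheel '[[[0,0,0,0],[0,0,0,0],[0,0,0,0],[0,0,0,0],[0,0,0,0],[0,0,0,0],[0,0,0,0],[0,0,0,0]]]' 1
python3 -m handwheel '[[[0,0,0,0],[0,0,0,0],[0,0,0,0],[0,0,0,0],[0,0,0,0],[0,0,0,0],[0,0,0,0]]]'
python3 - <<'E'
from m import *
cm=bot.camera_model('wrist');p,d=save('wrist','w2.png');meas(p,cm)
save('side','s2.png')
E
python3 go.py 447 -353 120 21.7
```

```text
time: 5.82
tool_pos: [446.2, -353.6, 127.5]
tcp_rot: [-2.671, 1.57, 2.422]
contact_force: [0.9, 0.1, -0.7]
grip_width: 51.9
time: 6.4
tool_pos: [446.3, -353.7, 127.8]
tcp_rot: [-0.046, 1.571, -1.236]
contact_force: [-0.2, 0.2, -0.7]
grip_width: 91.4
blue 724 [436.    8.5  17.   56. ] [[494.4, -191.3], [482.1, -206.2], [481.6, -206.9], [479.4, -209.6]] ang 21.8
blue 2745 [278.  214.5  87.   36. ] [[449.5, -365.6], [444.5, -352.3], [444.3, -351.8], [443.4, -349.4]] ang -68.3
blue 18 [500.8 237.6   2.    7.6] [[621.1, -317.7], [588.3, -312.2], [586.9, -311.9], [581.0, -310.9]] ang 100.0
blue 750 [538.  246.5  23.   38. ] [[652.7, -313.2], [614.8, -308.4], [613.1, -308.2], [606.3, -307.3]] ang 21.8
t 6.5 pos [ 446.3 -353.7  127.8] phi 21.8 tilt 0.01 F [-0.2 -0.3 -0. ] w 91.6 q [-0.8   0.52  1.54 -0.    1.09 -1.18]
turn 0.001 -> after turn, cm: [ 0.78  0.09 -0.04]  now-frame cm: [ 0.78  0.09 -0.04]
```

View pics/w2.png

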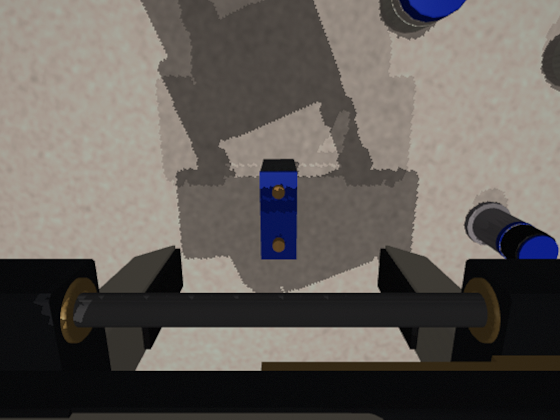

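View pics/s2.png

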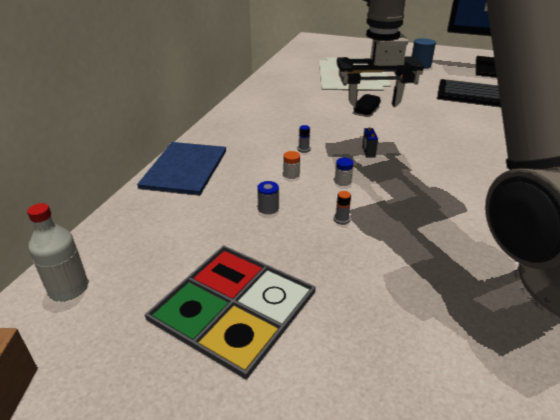

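The cell holder still stands upright at (278,214) in the wrist view, undisturbed. I'll repeat the grasp with a longer closing time.

```bash

python3 -m handwheel '[[[2,0,0,0],[2,0,0,0],[2,0,0,0],[2,-0.1,0,0],[2,0,0,0],[1,0,0,0],[0,0,0,0]]]'
python3 -m handwheel '[[[0,0,0,0],[0,0,0,0],[0,0,0,0],[0,0,0,0],[0,0,0,0],[0,0,0,0],[0,0,0,0],[0,0,0,0]]]' 0
python3 -m handwheel '[[[0,0,0,0],[0,0,0,0],[0,0,0,0],[0,0,0,0],[0,0,0,0],[0,0,0,0]]]'
```

```text
time: 7.08
tool_pos: [444.3, -353.0, 15.5]
tcp_rot: [-2.746, 1.566, 2.346]
contact_force: [-0.4, 0.3, 1.2]
grip_width: 91.5
time: 7.75
tool_pos: [445.4, -354.1, 17.9]
tcp_rot: [0.126, 1.571, -1.065]
contact_force: [-0.1, -0.5, -0.8]
grip_width: 43.1
time: 8.25
tool_pos: [445.3, -354.1, 17.7]
tcp_rot: [-2.083, 1.571, 3.009]
contact_force: [0.0, -0.6, 0.0]
grip_width: 23.8
```

```bash

python3 -m handwheel '[[[-1,0,0,0],[-2,0,0,0],[-3,0,0,0],[-3,0,0,0],[-1.5,0,0,0],[0,0,0,0]]]'
python3 -m handwheel '[[[0,0,0,-0.12],[0,0,0,-0.12],[0,0,0,-0.12],[0,0,0,-0.12],[0,0,0,-0.12],[0,0,0,-0.12],[0,0,0,-0.12],[0,0,0,-0.12]]]'
python3 go.py 599.5 182.8 125 76.8
```

```text
time: 8.75
tool_pos: [446.8, -355.6, 127.1]
tcp_rot: [0.373, 1.563, -0.818]
contact_force: [1.2, -0.2, -1.9]
grip_width: 24.0
time: 9.42
tool_pos: [444.6, -353.4, 121.2]
tcp_rot: [2.574, 1.568, 2.349]
contact_force: [-0.5, 0.4, -2.9]
grip_width: 24.0
t 9.42 pos [ 444.6 -353.4  121.2] phi 77.1 tilt 0.16 F [-0.5  0.4 -2.9] w 24.0 q [-0.81  0.52  1.55 -0.    1.08 -2.15]
turn 0.005 -> after turn, cm: [-0.38 55.74  2.83]  now-frame cm: [-0.3  55.72  3.14]
```

```bash

python3 -m handwheel '[[[0,2,0.1,0],[0,3,0.2,0],[0,4,0.2,0],[0,4,0.2,0],[0,4,0.2,0],[0,4,0.2,0],[0,4,0.2,0],[0,4,0.2,0]]]'
python3 -m handwheel '[[[0,4,0.2,0],[0,4,0.2,0],[0,4,0.2,0],[0,4,0.2,0],[0,4,0.2,0],[0,3.5,0.2,0],[0,2,0,0],[0,0,0,0]]]'
python3 go.py 599.5 182.8 50 76.8
```

```text
time: 10.08
tool_pos: [525.6, -73.1, 121.5]
tcp_rot: [3.126, 1.569, 2.895]
contact_force: [0.6, 0.3, -2.4]
grip_width: 23.8
time: 10.75
tool_pos: [595.8, 174.7, 120.9]
tcp_rot: [2.836, 1.569, 2.609]
contact_force: [-0.5, -0.5, -2.4]
grip_width: 23.6
t 10.75 pos [595.8 174.7 120.9] phi 77.0 tilt 0.12 F [-0.5 -0.5 -2.4] w 23.6 q [ 0.16  0.61  1.39  0.    1.15 -1.18]
turn 0.004 -> after turn, cm: [7.09 0.87 0.18]  now-frame cm: [7.09 0.87 0.2 ]
```

```bash

python3 -m handwheel '[[[2,0.7,0.2,0],[2,0,0,0],[2,0,0,0],[1,0,0,0],[0,0,0,0],[0,0,0,0]]]'
python3 go.py 599.5 182.8 27 76.8
python3 - <<'E'
from m import *
save('side','s3.png');save('wrist','w3.png')
E
```

```text
time: 11.25
tool_pos: [599.4, 176.0, 52.1]
tcp_rot: [-2.628, 1.569, -2.859]
contact_force: [0.8, -0.7, -1.9]
grip_width: 23.8
t 11.25 pos [599.4 176.   52.1] phi 76.7 tilt 0.1 F [ 0.8 -0.7 -1.9] w 23.8 q [ 0.16  0.69  1.44 -0.    1.01 -1.18]
turn -0.001 -> after turn, cm: [ 2.51  0.66 -0.15]  now-frame cm: [ 2.51  0.66 -0.14]
```

View pics/w3.png

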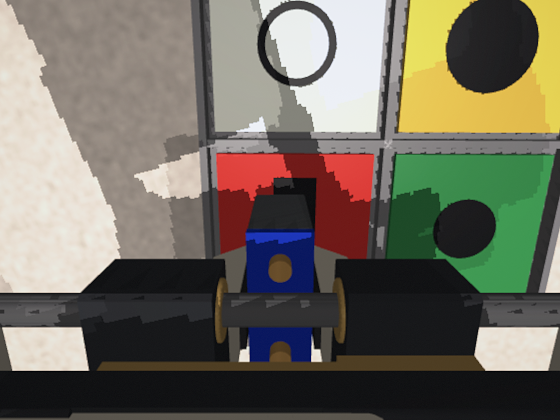

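View pics/s3.png

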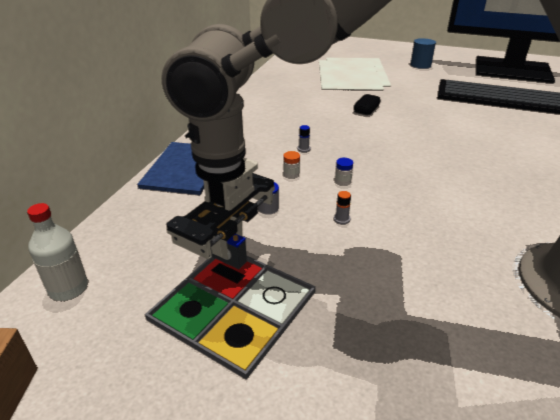

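```bash

python3 - <<'E'
from m import *
cm=bot.camera_model('wrist')
for n,u,v in [('white',297,43),('green',464.5,229.5),('yellow',491.5,44.5)]: print(n,w(cm,u,v,z=9).round(1))
E
python3 -m handwheel '[[[1,0.5,-0.1,0],[0.8,0.1,0,0],[0,0,0,0],[0,0,0,0]]]'
python3 go.py 599.5 182.8 27 76.8
```

```text
white [503.5 208.1   9. ]
green [623.3 281.1   9. ]
yellow [526.7 303.7   9. ]
time: 11.68
tool_pos: [599.7, 182.8, 33.9]
tcp_rot: [-2.669, 1.569, -2.9]
contact_force: [0.7, 0.3, -2.1]
grip_width: 23.8
t 11.68 pos [599.7 182.8  33.9] phi 76.8 tilt 0.09 F [ 0.7  0.3 -2.1] w 23.8 q [ 0.17  0.72  1.44 -0.    0.98 -1.17]
turn -0.0 -> after turn, cm: [ 0.69 -0.01 -0.01]  now-frame cm: [ 0.69 -0.01 -0.01]
```

```bash

python3 -m handwheel '[[[0.3,0.1,0,0],[0.2,0,0,0],[0.1,0,0,0],[0.1,0,0,0],[0,0,0,0],[0,0,0,0]]]'
python3 go.py 599.5 184 27 76.8
```

```text
time: 12.18
tool_pos: [600.5, 183.6, 27.7]
tcp_rot: [-0.595, 1.571, -0.826]
contact_force: [0.1, -0.3, -2.7]
grip_width: 23.6
t 12.18 pos [600.5 183.6  27.7] phi 76.8 tilt 0.01 F [ 0.1 -0.3 -2.7] w 23.6 q [ 0.17  0.73  1.45 -0.    0.97 -1.17]
turn -0.0 -> after turn, cm: [ 0.07  0.01 -0.11]  now-frame cm: [ 0.07  0.01 -0.11]
```

```bash

python3 -m handwheel '[[[0.1,0,0,0],[0,0,0,0],[0,0,0,0]]]'
python3 -m handwheel '[[[0,0,0,0],[0,0,0,0],[0,0,0,0],[0,0,0,0],[0,0,0,0],[0,0,0,0],[0,0,0,0],[0,0,0,0]]]' 0.7
python3 -m handwheel '[[[-1,0,0,0],[-2,0,0,0],[-3,0,0,0],[-3,0,0,0],[-1,0,0,0],[0,0,0,0]]]' 1
python3 go.py 609 -311 125 76.8
python3 - <<'E'
from m import *
save('side','s4.png')
p,d=save('wrist','w4.png');meas(p,bot.camera_model('wrist'))
E
```

```text
time: 12.43
tool_pos: [600.5, 183.7, 26.7]
tcp_rot: [-0.191, 1.571, -0.422]
contact_force: [-0.2, 0.2, -2.1]
grip_width: 23.8
time: 13.1
tool_pos: [600.5, 183.7, 26.7]
tcp_rot: [-0.709, 1.571, -0.94]
contact_force: [0.8, 0.5, 0.1]
grip_width: 64.1
time: 13.6
tool_pos: [602.4, 184.1, 130.7]
tcp_rot: [0.392, 1.564, 0.161]
contact_force: [0.7, -0.0, 0.1]
grip_width: 91.8
t 13.6 pos [602.4 184.1 130.7] phi 76.8 tilt 0.41 F [ 0.7 -0.   0.1] w 91.8 q [ 0.17  0.61  1.35 -0.    1.17 -1.17]
turn -0.0 -> after turn, cm: [  0.57 -48.05  11.95]  now-frame cm: [  0.52 -48.04  11.96]
blue 2940 [279.5 217.   90.   37. ] [[613.3, 180.1], [599.3, 183.5], [598.7, 183.7], [596.2, 184.3]] ang -13.2
green 10408 [409.5 194.  108.  121. ] [618.1, 281.2] ang 76.8
red 8397 [280.  193.5 107.  114. ] [595.1, 184.8] ang 76.8
```

View pics/w4.png

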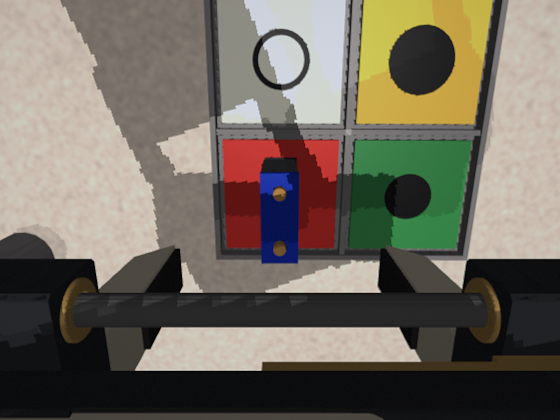

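The cell holder stands on its rectangle at (280,217) in the wrist view, measured at (599,183.5) with an angle of −13°. Next is the tip.

```bash

python3 -m handwheel '[[[0,-2,0.5,0],[0,-4,1,0],[0,-4,1,0],[0,-4,1,0],[0,-4,1,0],[0,-4,1,0],[0,-4,1,0],[0,-4,1,0]]]'
python3 -m handwheel '[[[0,-4,1,0],[0,-4,1,0],[0,-4,1,0],[0,-4,1,0],[0,-2,0.5,0],[0,0,0,0],[0,0,0,0]]]'
python3 go.py 609 -311 125 76.8
python3 - <<'E'
from m import *
p,d=save('wrist','w5.png');meas(p,bot.camera_model('wrist'))
E
```

```text
time: 14.37
tool_pos: [603.4, -127.1, 124.3]
tcp_rot: [3.054, 1.567, 2.823]
contact_force: [0.6, 0.5, 0.0]
grip_width: 91.7
time: 14.95
tool_pos: [606.1, -311.7, 123.9]
tcp_rot: [2.748, 1.566, 2.515]
contact_force: [-0.2, -0.4, -0.7]
grip_width: 91.7
t 14.95 pos [ 606.1 -311.7  123.9] phi 76.6 tilt 0.26 F [-0.2 -0.4 -0.7] w 91.7 q [-0.59  0.72  1.17  0.    1.26 -1.92]
turn -0.003 -> after turn, cm: [-0.11  0.14  0.27]  now-frame cm: [-0.12  0.14  0.27]
blue 1108 [281.5 229.   36.   37. ] [[628.7, -314.1], [613.2, -310.7], [612.5, -310.5], [609.7, -309.9]] ang 76.7
orange 3046 [481.8 164.8  57.3  66.5] [[613.7, -157.5], [600.6, -179.8], [600.0, -180.8], [597.7, -184.8]] ang 126.6
```

View pics/w5.png

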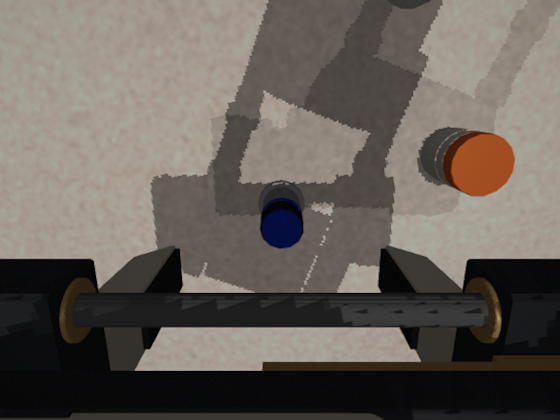

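The blue tip is at (281,229), midway between the fingers, and the orange jar at (480,165) is clear of them.

```bash

python3 -m handwheel '[[[2,0.1,0.1,0],[2,0,0.1,0],[2,0,0,0],[2,0,0,0],[1.5,0,0,0],[1,0,0,0],[0,0,0,0]]]'
python3 go.py 609.5 -311 18 76.8
python3 -m handwheel '[[[0,0,0,0],[0,0,0,0],[0,0,0,0],[0,0,0,0],[0,0,0,0],[0,0,0,0],[0,0,0,0],[0,0,0,0]]]' 0
python3 -m handwheel '[[[0,0,0,0],[0,0,0,0],[0,0,0,0],[0,0,0,0],[0,0,0,0],[0,0,0,0]]]'
```

```text
time: 15.58
tool_pos: [608.4, -307.9, 18.7]
tcp_rot: [2.761, 1.565, 2.532]
contact_force: [0.2, 0.3, -0.5]
grip_width: 91.8
t 15.58 pos [ 608.4 -307.9   18.7] phi 76.9 tilt 0.33 F [ 0.2  0.3 -0.5] w 91.8 q [-0.58  0.83  1.26  0.    1.06 -1.92]
turn 0.001 -> after turn, cm: [ 0.07 -0.28  0.18]  now-frame cm: [ 0.07 -0.28  0.18]
time: 16.25
tool_pos: [609.6, -310.6, 21.8]
tcp_rot: [-0.881, 1.571, -1.112]
contact_force: [0.1, 0.1, 0.5]
grip_width: 42.9
time: 16.75
tool_pos: [609.7, -310.6, 21.7]
tcp_rot: [-1.363, 1.571, -1.594]
contact_force: [-0.2, -1.1, 0.4]
grip_width: 27.6
```

```bash

python3 -m handwheel '[[[-1,0,0,0],[-2,0,0,0],[-3,0,0,0],[-3,0,0,0],[-1.2,0,0,0],[0,0,0,0],[0,0,0,0]]]'
python3 go.py 623 280 122 76.8
```

```text
time: 17.33
tool_pos: [609.6, -310.4, 123.6]
tcp_rot: [-0.323, 1.57, -0.554]
contact_force: [1.1, 1.0, -2.3]
grip_width: 27.4
t 17.33 pos [ 609.6 -310.4  123.6] phi 76.8 tilt 0.02 F [ 1.1  1.  -2.3] w 27.4 q [-0.58  0.72  1.17  0.    1.25 -1.92]
turn -0.0 -> after turn, cm: [  0.16  57.78 -12.17]  now-frame cm: [  0.15  57.78 -12.19]
```

```bash

python3 -m handwheel '[[[0,2,-0.4,0],[0,3,-0.6,0],[0,4,-0.85,0],[0,4,-0.85,0],[0,4,-0.85,0],[0,4,-0.85,0],[0,4,-0.85,0],[0,4,-0.85,0]]]'
python3 -m handwheel '[[[0,4,-0.85,0],[0,4,-0.85,0],[0,4,-0.85,0],[0,4,-0.85,0],[0,4,-0.85,0],[0,4,-0.85,0],[0,3,-0.6,0],[0,1.8,-0.4,0]]]'
python3 -m handwheel '[[[0,0,0,0],[0,0,0,0]]]'
python3 go.py 623 280 60 76.8
```

```text
time: 18.0
tool_pos: [614.8, -12.2, 120.9]
tcp_rot: [-3.05, 1.566, 3.003]
contact_force: [1.7, 0.2, -1.5]
grip_width: 27.7
time: 18.67
tool_pos: [621.0, 283.8, 120.3]
tcp_rot: [-2.802, 1.566, -3.03]
contact_force: [0.6, -0.9, -2.1]
grip_width: 27.2
time: 18.83
tool_pos: [621.5, 280.6, 120.6]
tcp_rot: [-2.518, 1.566, -2.746]
contact_force: [1.2, -0.2, -1.9]
grip_width: 27.5
t 18.83 pos [621.5 280.6 120.6] phi 76.9 tilt 0.28 F [ 1.2 -0.2 -1.9] w 27.5 q [ 0.31  0.72  1.17 -0.    1.25 -1.03]
turn 0.002 -> after turn, cm: [ 6.06 -0.03  0.16]  now-frame cm: [ 6.06 -0.01  0.18]
```

```bash

python3 -m handwheel '[[[2,0,0.1,0],[2,0,0,0],[2,0,0,0],[1.5,0,0,0],[0.5,0,0,0],[0,0,0,0],[0,0,0,0]]]'
python3 go.py 623 280 31 76.8
python3 - <<'E'
from m import *
save('wrist','w6.png')
cm=bot.camera_model('wrist')
E
```

```text
time: 19.42
tool_pos: [624.3, 278.8, 43.6]
tcp_rot: [-2.193, 1.57, -2.425]
contact_force: [0.3, -0.2, -1.6]
grip_width: 27.3
t 19.42 pos [624.3 278.8  43.6] phi 76.7 tilt 0.03 F [ 0.3 -0.2 -1.6] w 27.3 q [ 0.31  0.8   1.24 -0.    1.1  -1.03]
turn -0.002 -> after turn, cm: [ 1.26  0.09 -0.16]  now-frame cm: [ 1.26  0.09 -0.15]
```

View pics/w6.png

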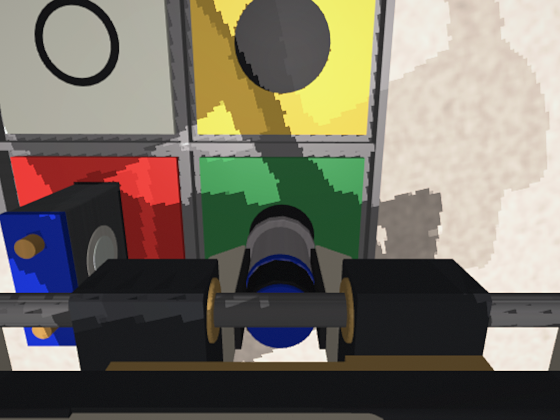

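The tip hangs over the black disc at (280,210) in the wrist view, and the cell at left is clear of the gripper. I lower and release.

```bash

python3 -m handwheel '[[[0.5,0.1,-0.15,0],[0.4,0,0,0],[0.2,0,0,0],[0.1,0,0,0],[0,0,0,0],[0,0,0,0],[0,0,0,0]]]'
python3 go.py 623 280 31 76.8
```

```text
time: 20.05
tool_pos: [623.0, 281.2, 31.9]
tcp_rot: [0.227, 1.57, -0.004]
contact_force: [0.1, -0.4, -1.0]
grip_width: 27.7
t 20.05 pos [623.  281.2  31.9] phi 76.8 tilt 0.02 F [ 0.1 -0.4 -1. ] w 27.7 q [ 0.31  0.81  1.25 -0.    1.08 -1.03]
turn -0.0 -> after turn, cm: [ 0.09 -0.12  0.03]  now-frame cm: [ 0.09 -0.12  0.03]
```

```bash

python3 -m handwheel '[[[0.1,0,0,0],[0,0,0,0],[0,0,0,0]]]'
python3 -m handwheel '[[[0,0,0,0],[0,0,0,0],[0,0,0,0],[0,0,0,0],[0,0,0,0],[0,0,0,0],[0,0,0,0],[0,0,0,0]]]' 0.7
python3 -m handwheel '[[[-1,0,0,0],[-2,0,0,0],[-3,0,0,0],[-3,0,0,0],[-0.5,0,0,0],[0,0,0,0],[0,0,0,0]]]' 1
python3 - <<'E'
from m import *
p,d=save('wrist','w7.png');meas(p,bot.camera_model('wrist'))
E
python3 go.py 478 -191 125 76.8
```

```text
time: 20.3
tool_pos: [622.9, 281.1, 30.7]
tcp_rot: [-0.639, 1.571, -0.869]
contact_force: [1.1, 0.2, -0.8]
grip_width: 27.9
time: 20.97
tool_pos: [622.9, 281.1, 30.7]
tcp_rot: [-1.005, 1.571, -1.235]
contact_force: [0.3, 0.0, -0.3]
grip_width: 64.2
time: 21.55
tool_pos: [622.7, 281.1, 126.0]
tcp_rot: [0.309, 1.57, 0.079]
contact_force: [-0.6, 0.6, -0.1]
grip_width: 91.6
blue 2849 [120.6 219.2  91.5  39.2] [[608.4, 157.0], [598.8, 180.1], [598.3, 181.2], [596.6, 185.3]] ang -13.2
blue 76 [281.1 201.3  37.2  11.4] [[622.8, 281.6], [610.8, 284.3], [610.3, 284.4], [608.2, 284.9]] ang 70.4
blue 1267 [279.5 227.   38.   41. ] [[642.8, 275.6], [627.5, 279.3], [626.8, 279.5], [624.1, 280.2]] ang 76.8
green 9239 [278.5 196.  108.  115. ] [618.3, 280.6] ang 76.8
red 6428 [148. 196. 108. 122.] [595.6, 183.7] ang 76.8
t 21.6 pos [622.2 280.9 124.8] phi 76.8 tilt 0.1 F [ 0.1  0.5 -1. ] w 92.0 q [ 0.31  0.72  1.17 -0.    1.26 -1.03]
turn -0.0 -> after turn, cm: [-2.000e-02 -4.924e+01 -3.260e+00]  now-frame cm: [ 3.000e-02 -4.924e+01 -3.250e+00]
```

View pics/w7.png

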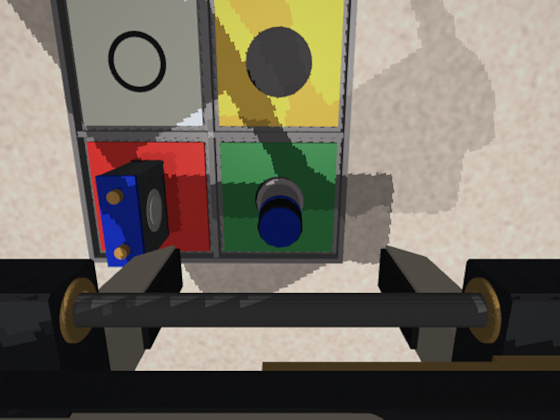

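The tip stands on green at (280,227) in the wrist view, measured at (623,280). The jar is next.

```bash

python3 -m handwheel '[[[0,-2,-0.2,0],[0,-4,-0.3,0],[0,-4,-0.3,0],[0,-4,-0.3,0],[0,-4,-0.3,0],[0,-4,-0.3,0],[0,-4,-0.3,0],[0,-4,-0.3,0]]]'
python3 -m handwheel '[[[0,-4,-0.3,0],[0,-4,-0.3,0],[0,-4,-0.3,0],[0,-4,-0.2,0],[0,-3.2,-0.1,0],[0,0,0,0],[0,0,0,0],[0,0,0,0]]]'
python3 go.py 478 -191 125 76.8
python3 - <<'E'
from m import *
p,d=save('wrist','w8.png');meas(p,bot.camera_model('wrist'))
E
```

```text
time: 22.27
tool_pos: [529.9, -7.0, 124.2]
tcp_rot: [-3.024, 1.568, 3.029]
contact_force: [0.0, -0.7, -0.6]
grip_width: 91.7
time: 22.93
tool_pos: [475.7, -189.0, 124.7]
tcp_rot: [2.7, 1.568, 2.469]
contact_force: [-0.3, -0.1, 0.6]
grip_width: 91.5
t 22.93 pos [ 475.7 -189.   124.7] phi 76.7 tilt 0.14 F [-0.3 -0.1  0.6] w 91.5 q [-0.53  0.43  1.7   0.    1.01 -1.87]
turn -0.001 -> after turn, cm: [-0.03 -0.14  0.27]  now-frame cm: [-0.03 -0.14  0.27]
blue 2603 [275.5 220.   56.   57. ] [[490.3, -195.3], [476.0, -191.5], [475.4, -191.3], [472.9, -190.6]] ang 76.8
orange 37 [477.9 104.7   4.1  25.6] [[439.0, -34.9], [433.2, -57.3], [432.9, -58.3], [431.9, -62.3]] ang 119.5
orange 1517 [508.5 121.5  39.6  46.7] [[455.9, -14.4], [447.3, -40.1], [446.9, -41.3], [445.3, -45.9]] ang 126.3
orange 362 [329. 356.  10.  44.] [[621.9, -178.8], [586.1, -177.6], [584.5, -177.6], [578.1, -177.4]] ang 76.8
```

View pics/w8.png

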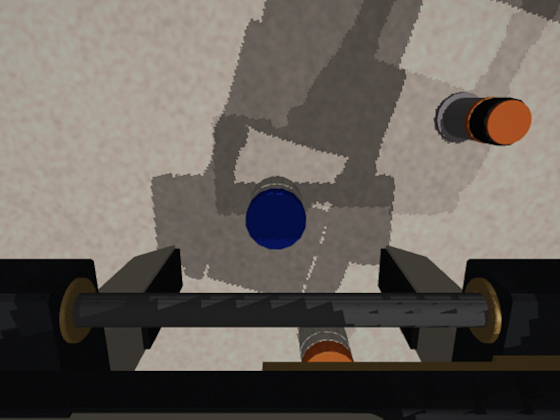

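The blue jar is at (276,220) between the fingers. Both orange pieces are clear, and the orange jar behind at (328,355) stays below the gripper's body height.

```bash

python3 -m handwheel '[[[2,-0.1,0,0],[2,-0.1,0,0],[2,0,0,0],[2,0,0,0],[1.6,0,0,0],[1,0,0,0],[0,0,0,0]]]'
python3 -m handwheel '[[[0,0,0,0],[0,0,0,0],[0,0,0,0],[0,0,0,0],[0,0,0,0],[0,0,0,0],[0,0,0,0],[0,0,0,0]]]' 0
python3 -m handwheel '[[[0,0,0,0],[0,0,0,0],[0,0,0,0],[0,0,0,0]]]'
python3 go.py 477 -191 18 76.8
```

```text
time: 23.57
tool_pos: [474.9, -189.8, 17.7]
tcp_rot: [2.832, 1.566, 2.603]
contact_force: [-0.8, 0.3, -0.9]
grip_width: 92.0
time: 24.23
tool_pos: [475.8, -191.9, 19.8]
tcp_rot: [-0.464, 1.57, -0.695]
contact_force: [0.6, 0.2, 0.7]
grip_width: 42.9
time: 24.57
tool_pos: [475.8, -191.8, 19.8]
tcp_rot: [-0.976, 1.571, -1.207]
contact_force: [-0.7, 0.0, 2.1]
grip_width: 39.5
t 24.57 pos [ 475.8 -191.8   19.8] phi 76.8 tilt 0.01 F [-0.7  0.   2.1] w 39.5 q [-0.53  0.58  1.8  -0.    0.76 -1.87]
turn -0.0 -> after turn, cm: [0.18 0.11 0.1 ]  now-frame cm: [0.18 0.11 0.1 ]
```

Gripped at z 19.8, so it should release at about 28.8. White is at (504.3, 207).

```bash

python3 -m handwheel '[[[-1,0,0,0],[-2,0,0,0],[-3,0,0,0],[-3,0,0,0],[-1.3,0,0,0],[0,0,0,0],[0,0,0,0]]]'
python3 go.py 504 207 122 76.8
```

```text
time: 25.15
tool_pos: [475.9, -191.7, 123.3]
tcp_rot: [-0.335, 1.569, -0.565]
contact_force: [-0.1, 0.5, -1.6]
grip_width: 39.4
t 25.15 pos [ 475.9 -191.7  123.3] phi 76.8 tilt 0.08 F [-0.1  0.5 -1.6] w 39.4 q [-0.53  0.43  1.7  -0.    1.01 -1.87]
turn -0.0 -> after turn, cm: [ 0.13 39.46 -6.37]  now-frame cm: [ 0.1  39.46 -6.38]
```

```bash

python3 -m handwheel '[[[0,2,-0.3,0],[0,3.5,-0.6,0],[0,4,-0.65,0],[0,4,-0.65,0],[0,4,-0.65,0],[0,4,-0.65,0],[0,4,-0.65,0],[0,4,-0.65,0]]]'
python3 -m handwheel '[[[0,4,-0.65,0],[0,3.5,-0.5,0],[0,2.5,-0.4,0],[0,0,0,0],[0,0,0,0],[0,0,0,0]]]'
python3 go.py 504 207 50 76.8
python3 - <<'E'
from m import *
save('wrist','w9.png')
E
```

```text
time: 25.82
tool_pos: [495.1, 108.3, 121.0]
tcp_rot: [-2.827, 1.567, -3.058]
contact_force: [1.1, -0.5, -0.5]
grip_width: 39.5
time: 26.32
tool_pos: [503.4, 206.7, 121.2]
tcp_rot: [-2.523, 1.568, -2.754]
contact_force: [-0.7, -0.4, -1.4]
grip_width: 39.3
t 26.32 pos [503.4 206.7 121.2] phi 76.8 tilt 0.18 F [-0.7 -0.4 -1.4] w 39.3 q [ 0.25  0.48  1.62 -0.    1.05 -1.09]
turn -0.0 -> after turn, cm: [7.12 0.05 0.06]  now-frame cm: [7.12 0.06 0.07]
```

View pics/w9.png

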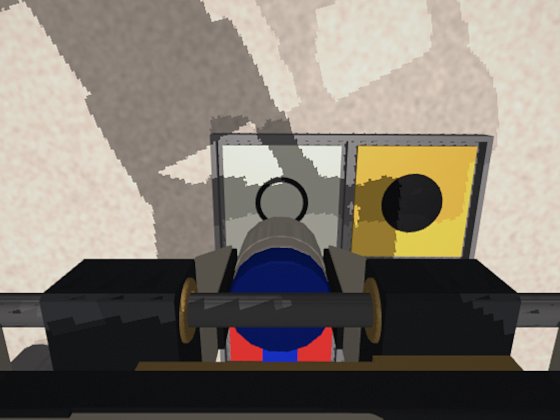

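The jar is aligned with the white ring at (281,202) in the wrist view.

```bash

python3 -m handwheel '[[[2,0,0,0],[2,0,0,0],[2,0,0,0],[1.5,0,0,0],[0.8,0,0,0],[0.3,0,0,0],[0,0,0,0],[0,0,0,0]]]'
python3 go.py 504 207 29 76.8
```

```text
time: 27.03
tool_pos: [504.9, 207.0, 37.3]
tcp_rot: [0.373, 1.57, 0.141]
contact_force: [0.6, -0.2, -0.9]
grip_width: 39.9
t 27.03 pos [504.9 207.   37.3] phi 76.7 tilt 0.06 F [ 0.6 -0.2 -0.9] w 39.9 q [ 0.25  0.6   1.69 -0.    0.85 -1.09]
turn -0.001 -> after turn, cm: [ 0.83 -0.02 -0.09]  now-frame cm: [ 0.83 -0.02 -0.09]
```

```bash

python3 -m handwheel '[[[0.4,0,0,0],[0.2,0,0,0],[0.1,0,0,0],[0,0,0,0],[0,0,0,0],[0,0,0,0]]]'
python3 go.py 504 207 29 76.8
```

```text
time: 27.53
tool_pos: [504.4, 207.4, 29.9]
tcp_rot: [0.206, 1.57, -0.025]
contact_force: [0.3, -0.0, -0.9]
grip_width: 39.5
t 27.53 pos [504.4 207.4  29.9] phi 76.8 tilt 0.02 F [ 0.3 -0.  -0.9] w 39.5 q [ 0.25  0.61  1.7  -0.    0.83 -1.09]
turn -0.0 -> after turn, cm: [ 0.09 -0.05 -0.03]  now-frame cm: [ 0.09 -0.05 -0.03]
```

```bash

python3 -m handwheel '[[[0.1,0,0,0],[0,0,0,0],[0,0,0,0]]]'
python3 -m handwheel '[[[0,0,0,0],[0,0,0,0],[0,0,0,0],[0,0,0,0],[0,0,0,0],[0,0,0,0],[0,0,0,0]]]' 0.75
python3 -m handwheel '[[[-1,0,0,0],[-2,0,0,0],[-3,0,0,0],[-3,0,0,0],[-0.6,0,0,0],[0,0,0,0],[0,0,0,0]]]' 1
python3 - <<'E'
from m import *
p,d=save('wrist','w10.png');meas(p,bot.camera_model('wrist'))
E
python3 go.py 604 -34 125 76.8
```

```text
time: 27.78
tool_pos: [504.5, 207.4, 28.8]
tcp_rot: [0.35, 1.57, 0.119]
contact_force: [-0.1, 0.1, 0.3]
grip_width: 39.6
time: 28.37
tool_pos: [504.3, 207.3, 28.7]
tcp_rot: [-0.799, 1.571, -1.03]
contact_force: [-0.4, 0.5, 1.3]
grip_width: 68.5
time: 28.95
tool_pos: [504.2, 207.3, 125.0]
tcp_rot: [0.364, 1.57, 0.133]
contact_force: [-0.2, 0.1, 0.1]
grip_width: 91.7
blue 2851 [280.  223.   59.4  59.4] [[520.9, 203.0], [506.1, 206.5], [505.4, 206.7], [502.8, 207.3]] ang 123.3
blue 985 [278.5 344.   34.   33. ] [[627.1, 176.8], [594.9, 184.6], [593.4, 185.0], [587.7, 186.4]] ang -13.3
blue 19 [398.5 342.1   2.2  13.9] [[648.6, 277.2], [612.9, 268.5], [611.3, 268.2], [604.9, 266.6]] ang 153.2
blue 53 [414.5 357.5   7.    9. ] [[667.2, 288.5], [628.4, 278.0], [626.7, 277.5], [619.8, 275.6]] ang 76.8
green 905 [364.  278.5  27.   34. ] [582.6, 258.5] ang 76.8
green 140 [448.  268.5  20.5  10.6] [589.3, 325.8] ang 32.9
green 1451 [370.5 341.5  29.   55. ] [642.6, 254.0] ang 76.8
red 2632 [279.5 278.   28.  105. ] [566.6, 191.9] ang 76.8
red 907 [245.  341.5  29.   30. ] [618.1, 149.5] ang 76.8
red 974 [313.  341.5  29.   32. ] [631.4, 206.1] ang 76.8
t 29.0 pos [503.7 207.1 124. ] phi 76.8 tilt 0.08 F [-0.7  0.1 -0.5] w 91.5 q [ 0.25  0.48  1.61 -0.    1.05 -1.09]
turn -0.0 -> after turn, cm: [ -0.1  -21.19  15.28]  now-frame cm: [ -0.1  -21.18  15.28]
```

View pics/w10.png

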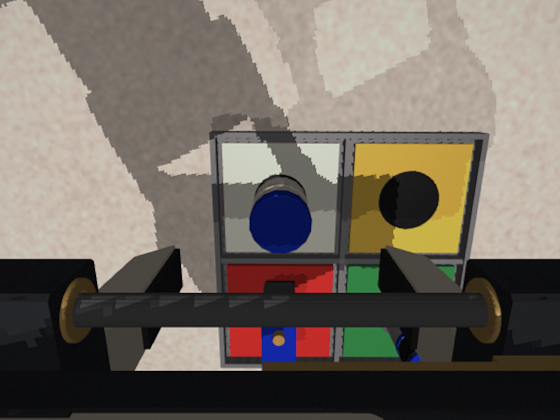

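The jar stands on white at (280,223) in the wrist view, measured at (506,206.5). The die is last.

```bash

python3 -m handwheel '[[[0,-2,1.5,0],[0,-3.2,2.3,0],[0,-3.2,2.3,0],[0,-3.2,2.3,0],[0,-3.2,2.3,0],[0,-3.2,2.3,0],[0,-3.2,2.3,0],[0,0,0,0]]]'
python3 -m handwheel '[[[0,0,0,0],[0,0,0,0]]]'
python3 go.py 604 -34 125 76.8
python3 - <<'E'
from m import *
p,d=save('wrist','w11.png');meas(p,bot.camera_model('wrist'))
E
```

```text
time: 29.67
tool_pos: [606.2, -40.8, 122.7]
tcp_rot: [-1.658, 1.569, -1.894]
contact_force: [-0.7, -0.3, 0.6]
grip_width: 91.9
time: 29.83
tool_pos: [603.7, -33.8, 123.0]
tcp_rot: [3.102, 1.567, 2.87]
contact_force: [0.5, 0.8, -0.6]
grip_width: 91.8
t 29.83 pos [603.7 -33.8 123. ] phi 76.7 tilt 0.2 F [ 0.5  0.8 -0.6] w 91.8 q [-0.18  0.58  1.43  0.    1.13 -1.52]
turn -0.001 -> after turn, cm: [-0.2  -0.01  0.04]  now-frame cm: [-0.2  -0.01  0.04]
blue 2994 [280.7 220.5  67.3  68.5] [[618.8, -36.0], [604.4, -32.7], [603.7, -32.5], [601.2, -32.0]] ang 102.4
orange 958 [ 63.  247.5  21.   56. ] [[601.4, -208.4], [589.9, -176.8], [589.4, -175.4], [587.3, -169.7]] ang 76.8
red 5132 [532.  125.5 121.   54. ] [590.0, 156.5] ang -2.6
```

View pics/w11.png

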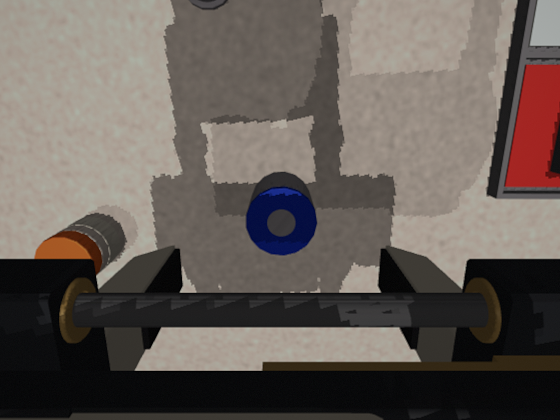

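The die is centred between the fingers at (281,220), and the orange jar at left (68,247) is clear.

```bash

python3 -m handwheel '[[[2,0,0,0],[2,0,0,0],[2,0,0,0],[2,0,0,0],[1.6,0,0,0],[0.9,0,0,0],[0,0,0,0]]]'
python3 -m handwheel '[[[0,0,0,0],[0,0,0,0],[0,0,0,0],[0,0,0,0],[0,0,0,0],[0,0,0,0],[0,0,0,0],[0,0,0,0]]]' 0
python3 -m handwheel '[[[0,0,0,0],[0,0,0,0],[0,0,0,0]]]'
python3 go.py 604 -33 18 76.8
python3 -m handwheel '[[[-0.7,0,0,0],[-1.5,0,0,0],[-2.5,0,0,0],[-2.5,0,0,0],[-2,0,0,0],[-1,0,0,0],[0,0,0,0],[0,0,0,0]]]'
python3 go.py 527 302.5 122 76.8
```

```text
time: 30.47
tool_pos: [603.0, -32.4, 17.6]
tcp_rot: [-3.09, 1.566, 2.965]
contact_force: [0.1, -0.1, 0.8]
grip_width: 91.5
time: 31.13
tool_pos: [604.9, -34.0, 19.9]
tcp_rot: [0.416, 1.57, 0.185]
contact_force: [-0.4, 0.2, 1.4]
grip_width: 45.7
time: 31.38
tool_pos: [604.9, -34.1, 19.9]
tcp_rot: [0.093, 1.571, -0.137]
contact_force: [0.0, 1.3, 3.0]
grip_width: 45.4
t 31.38 pos [604.9 -34.1  19.9] phi 76.8 tilt 0.01 F [0.  1.3 3. ] w 45.4 q [-0.18  0.71  1.52  0.    0.91 -1.52]
turn -0.0 -> after turn, cm: [ 0.19  0.08 -0.11]  now-frame cm: [ 0.19  0.08 -0.11]
time: 32.05
tool_pos: [604.2, -34.0, 120.9]
tcp_rot: [-2.957, 1.57, 3.095]
contact_force: [0.2, -0.3, -6.2]
grip_width: 45.5
t 32.05 pos [604.2 -34.  120.9] phi 76.8 tilt 0.07 F [ 0.2 -0.3 -6.2] w 45.5 q [-0.18  0.58  1.44 -0.    1.12 -1.52]
turn -0.0 -> after turn, cm: [ -0.11  31.   -15.2 ]  now-frame cm: [ -0.1   30.99 -15.21]
```

```bash

python3 -m handwheel '[[[0,1.5,-0.7,0],[0,3,-1.5,0],[0,3.4,-1.7,0],[0,3.4,-1.7,0],[0,3.4,-1.7,0],[0,3.4,-1.7,0],[0,3.4,-1.7,0],[0,3.4,-1.6,0]]]'
python3 -m handwheel '[[[0,3,-1.5,0],[0,2,-1,0],[0,1.1,-0.4,0],[0,0,0,0],[0,0,0,0],[0,0,0,0]]]'
python3 go.py 527 302.5 50 76.8
python3 - <<'E'
from m import *
save('wrist','w12.png')
E
```

```text
time: 32.72
tool_pos: [539.9, 237.7, 119.3]
tcp_rot: [-2.596, 1.566, -2.827]
contact_force: [0.8, -0.9, -6.9]
grip_width: 45.6
time: 33.22
tool_pos: [527.6, 301.1, 120.6]
tcp_rot: [-2.189, 1.569, -2.421]
contact_force: [0.7, 0.4, -6.1]
grip_width: 45.6
t 33.22 pos [527.6 301.1 120.6] phi 76.7 tilt 0.13 F [ 0.7  0.4 -6.1] w 45.6 q [ 0.39  0.59  1.43 -0.    1.13 -0.95]
turn -0.001 -> after turn, cm: [ 7.06  0.12 -0.09]  now-frame cm: [ 7.06  0.13 -0.08]
```

View pics/w12.png

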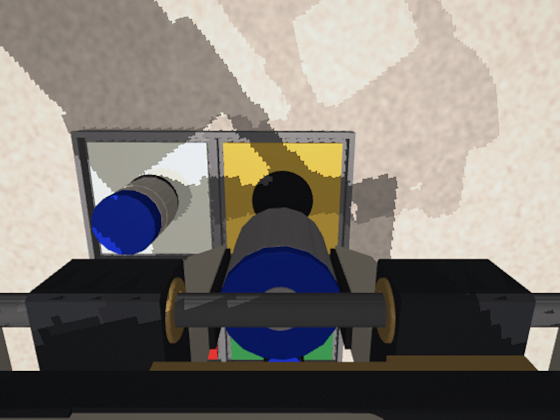

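The die is in line with the black disc at (282,192) in the wrist view. I lower it.

```bash

python3 -m handwheel '[[[2,0.1,-0.1,0],[2,0,0,0],[2,0,0,0],[1.4,0,0,0],[0.8,0,0,0],[0.2,0,0,0],[0,0,0,0],[0,0,0,0]]]'
python3 go.py 527 302.5 29 76.8
```

```text
time: 33.93
tool_pos: [527.8, 303.5, 38.6]
tcp_rot: [0.556, 1.569, 0.324]
contact_force: [-0.2, 0.1, -5.6]
grip_width: 46.1
t 33.93 pos [527.8 303.5  38.6] phi 76.7 tilt 0.09 F [-0.2  0.1 -5.6] w 46.1 q [ 0.4   0.69  1.5  -0.    0.95 -0.94]
turn -0.001 -> after turn, cm: [ 0.96 -0.12 -0.06]  now-frame cm: [ 0.96 -0.12 -0.06]
```

```bash

python3 -m handwheel '[[[0.4,-0.1,-0.1,0],[0.2,0,0,0],[0.1,0,0,0],[0.1,0,0,0],[0,0,0,0],[0,0,0,0],[0,0,0,0]]]'
python3 go.py 527 302.5 29 76.8
```

```text
time: 34.52
tool_pos: [525.9, 303.0, 29.8]
tcp_rot: [0.227, 1.571, -0.003]
contact_force: [0.5, 0.4, -5.8]
grip_width: 45.5
t 34.52 pos [525.9 303.   29.8] phi 76.8 tilt 0.01 F [ 0.5  0.4 -5.8] w 45.5 q [ 0.4   0.7   1.51 -0.    0.93 -0.94]
turn -0.0 -> after turn, cm: [ 0.08 -0.02  0.12]  now-frame cm: [ 0.08 -0.02  0.12]
```

```bash

python3 -m handwheel '[[[0.1,0,0.1,0],[0,0,0,0],[0,0,0,0]]]'
python3 -m handwheel '[[[0,0,0,0],[0,0,0,0],[0,0,0,0],[0,0,0,0],[0,0,0,0],[0,0,0,0],[0,0,0,0]]]' 0.75
python3 -m handwheel '[[[-1,0,0,0],[-2,0,0,0],[-3,0,0,0],[-3,0,0,0],[-3,0,0,0],[0,0,0,0],[0,0,0,0]]]'
python3 -m handwheel '[[[0,-4,0,0],[0,-4,0,0],[0,-4,0,0],[0,-4,0,0],[0,-4,0,0],[0,-4,0,0],[0,-4,0,0],[0,-4,0,0]]]'
python3 -m handwheel '[[[0,-4,0,0],[0,-4,0,0],[0,-4,0,0],[0,0,0,0],[0,0,0,0],[0,0,0,0],[0,0,0,0]]]'
python3 - <<'E'
from m import *
p,d=save('side','s13.png')
H=dict(die_mid=37,tip_mid=41,cell_mid=36,jar_mid=36)
for k,z in H.items():
    for r in bot.spot_point('side',k)[:1]: print(k,round(r['conf'],2),w(bot.camera_model('side'),*r['point'],z=z).round(1))
p,d=save('top','t13.png')
cm=bot.camera_model('top');hsv=cv2.cvtColor(p,cv2.COLOR_RGB2HSV)
m=(hsv[...,0]>110)&(hsv[...,0]<130)&(hsv[...,1]>150)&(hsv[...,2]>50)
for c in comps(p,m,15):
    v,u=np.nonzero(c);print(c.sum(),[w(cm,(u.min()+u.max())/2,(v.min()+v.max())/2,z=z)[:2].round(1) for z in (63,65,73)])
meas(p,cm)
a=cv2.resize(p[150:280,130:290],None,fx=5,fy=5)[:,:,::-1];cv2.imwrite('pics/a13.png',a[:600])
E
```

```text
time: 34.77
tool_pos: [526.9, 302.8, 28.9]
tcp_rot: [0.648, 1.57, 0.417]
contact_force: [-0.1, 0.5, -3.6]
grip_width: 45.5
time: 35.35
tool_pos: [526.8, 302.7, 28.8]
tcp_rot: [0.138, 1.571, -0.093]
contact_force: [1.5, -0.3, -1.1]
grip_width: 69.0
time: 35.93
tool_pos: [527.8, 303.2, 151.5]
tcp_rot: [0.604, 1.566, 0.373]
contact_force: [0.6, -0.6, -0.5]
grip_width: 68.5
time: 36.6
tool_pos: [451.9, -10.2, 147.9]
tcp_rot: [-3.051, 1.569, 3.002]
contact_force: [0.4, -0.8, 1.4]
grip_width: 69.0
time: 37.18
tool_pos: [425.9, -124.3, 148.2]
tcp_rot: [2.735, 1.569, 2.506]
contact_force: [0.2, 0.5, 0.5]
grip_width: 68.5
die_mid 0.94 [524.3 306.5  37. ]
tip_mid 0.89 [625.9 284.1  41. ]
cell_mid 0.72 [600.3 183.6  36. ]
jar_mid 0.64 [506.9 210.7  36. ]
74 [array([623.2, 282.9]), array([622.9, 282.3]), array([621.9, 279.7])]
196 [array([598.9, 181.2]), array([598.7, 180.8]), array([597.8, 179.2])]
192 [array([527.1, 300.4]), array([527.1, 299.7]), array([526.9, 297. ])]
184 [array([505.7, 204.2]), array([505.7, 203.8]), array([505.7, 201.9])]
blue 74 [166.8 186.3   8.5   9.2] [[630.8, 299.2], [625.0, 285.1], [624.7, 284.5], [623.7, 282.0]] ang -44.6
blue 166 [206.5 195.6   9.   22.8] [[605.4, 192.6], [600.8, 183.2], [600.6, 182.8], [599.7, 181.1]] ang -13.5
blue 169 [159.  224.5  15.   16. ] [[528.7, 318.3], [527.4, 303.4], [527.3, 302.7], [527.1, 300.0]] ang -90.0
blue 171 [197. 233.  14.  14.] [[506.1, 216.8], [505.8, 206.3], [505.8, 205.9], [505.7, 204.0]] ang -90.0
orange 172 [350. 195.  14.  14.] [[606.3, -188.3], [601.6, -180.8], [601.4, -180.5], [600.5, -179.2]] ang -90.1
green 766 [174.5 189.4  32.1  31.3] [622.4, 278.4] ang -103.5
red 118 [147.   82.   11.3  11.3] [915.0, 357.3] ang -44.3
red 612 [210.3 197.9  31.4  31.3] [599.4, 182.3] ang -103.5
```

View pics/a13.png

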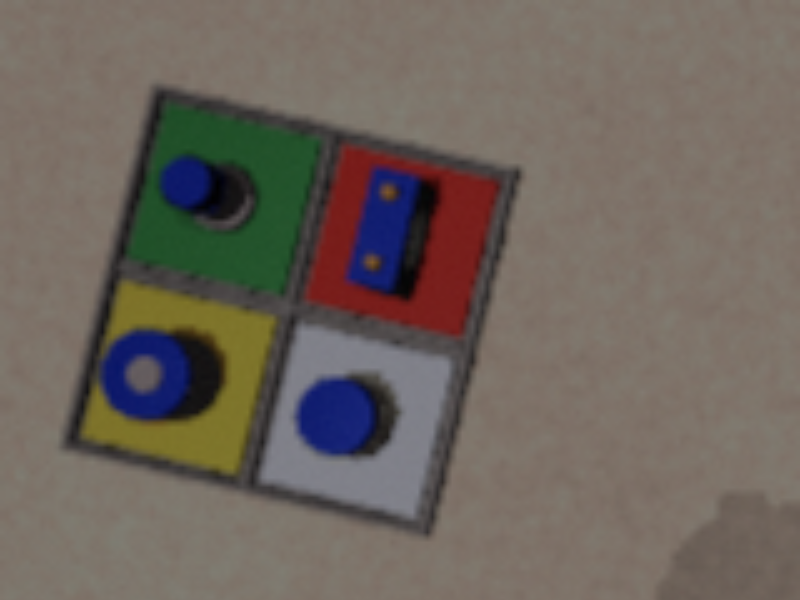

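View pics/s13.png

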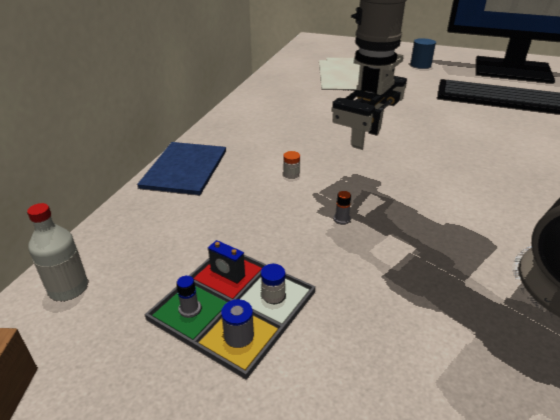

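All four pieces stand on their pads within a few mm: die near (240,325), tip (188,297), cell (228,262) and jar (272,285) in the side view. The orange jar (292,163) and orange tip (343,207) look unmoved, and the gripper is clear. I'm handing in.

```bash
python3 -c "
from plant import bot
print(bot.close_job())"
```

```text
the job is handed in; nothing more can be done
None
```

I put all four blue-marked pieces on their own pads and handed the job in at about 37.5 s of the 120 s allowed. The hand-in gives no verdict, so success rests on my own checks below.

**What I did:** I gripped the cell holder, tip, jar and die one after the other, lowered each onto its pad and released it at standing height. The first grasp of the cell holder closed on nothing, because I lifted before the fingers had finished shutting. It was undisturbed, and the second try held.

**Last checks:**

| Piece | Distance from pad centre (top view) |
|---|---|
| Die on yellow | about 1 mm |
| Tip on green | about 1–4 mm |
| Cell holder on red | about 1–2 mm |
| Jar on white | about 2–3 mm |

- **Cell holder angle:** it lies within about 1° of its rectangle.
- **Side view:** all four pieces look upright. The networks' points agree with the top view to within about 5–7 mm, so the two differ a little, but both are well inside the 15 mm tolerance.
- **Orange jar:** it measured within about 2 mm of where it started.
- **Orange tip:** I could not measure it in the last top picture, because it was not detected there. The side picture shows it upright at the same pixel position as at the start.

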